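# Plug the dispensing tap into the water filter's quick coupler

### The job

Fit the dispensing tap to the water filter: pull the knurled sleeve of the coupler on the filter's deck down until it stays back by itself, then push the tap's plug gently all the way home so that the sleeve springs up again and locks it. Leave the tap upright with its spout pointing straight out over the drip tray, and do not disturb the other things on the counter.

Things in the scene. Friction and masses are not known exactly. Their poses are not given: they have to be found in the camera images.
- filter: Countertop water filter, fixed: white plastic housing 150 (x) x 260 (y) x 100 mm high; origin at the centre of its underside, front to -x. A white cartridge of radius 52 mm stands on the deck at x +15, y -72 mm, its top 270 mm above the counter. On the deck at the port stands a steel quick coupler that opens straight up, with a knurled sliding sleeve near its top.
- port (a point): Point on the coupler's axis on the filter's flat top deck (100 mm above the counter), axes as the filter's. The coupler is screwed on by hand: its mouth stands 60 to 80 mm above this point, not measured. Mouth: funnel of radius 16.2 to 12.8 mm, 6 mm deep, then a bore of radius 12.8 mm; outside radius 16.5 mm. Below the sleeve is a brass hex, radius 20 mm, reaching up to 46 mm below the mouth.
- sleeve (a joint): Travel of the coupler's sleeve downwards in m, 0 = forward (up), stop at 0.010. Sleeve: radius 20.5 mm, 24 mm high, upper rim 3 mm below the mouth when forward. Spring 3 N at 0, 6 N at the stop. Past about 0.0086 two lugs come out over its rim; let go, it stays at about 0.008. Forward, it blocks the bore 10 mm below the mouth. A plug pushed home trips the lugs and it springs up.
- tap: Steel dispensing tap, loose, about 0.2 kg, upright. Origin at the centre of the plug's underside, z up. Plug: radius 11 mm, bevelled tip, locking groove, z 0 to 36 mm. Collar: radius 20 mm, z 36 to 42. Body: radius 13 mm. Round barrel on top: radius 14 mm, z 66 to 104. Thin spout to -x, its top at z 59. At the start the plug is in a hole of the stand and the collar rests on the wood.
- barrel (a point): Point on the tap's axis 85 mm above its origin, midway up the barrel: grip here from any side. Home in the coupler, the collar lies on the mouth. The inner valve's spring resists the last 8 mm of the push with 1.5 to 5.5 N and lifts the locked tap about 1.5 mm when it is let go. Beyond home there is a hard stop; a push of over 22 N harms the seal.
- spout (a point): Outlet end of the tap's spout, 84.5 mm to -x and 40 mm above the tap's origin.
- tray (a point): Middle of the filter's drip tray (95 x 140 mm, 16 mm high), on its top, 84.5 mm straight in front (-x) of the coupler's axis. The spout's end belongs above this point.
- stand: Loose block of pale wood 60 (x) x 150 (y) x 45 mm high, on the turntable, with two holes 27 mm wide at y +45 and -45 mm; origin at the centre of its underside. The tap stands in one hole, the blanking plug in the other.
- turntable: White plastic turntable of radius 180 mm that can turn if pushed (stiff), its top 26 mm above the counter; origin at the middle of its underside.
- blank: Bystander: blanking plug, like the tap's plug but with only a flat cap of radius 18 mm, top 46 mm above its origin (centre of the plug's underside); in the other hole of the stand.
- bowl: Bystander: steel bowl of radius 60 mm, 45 mm high, on the turntable, with a grey gasket ring in it; origin under its centre.
- container: Bystander: blue plastic container with closed lid, 101 x 91 x 80 mm high, on the turntable; origin under its centre.
- cup: Bystander: white ceramic cup of radius 35 mm, 70 mm high, on the turntable; origin under its centre.
- whistle: Bystander: steel cooker whistle of radius 17 mm, 54 mm high, standing on the turntable; origin under its centre.
- churner: Bystander: wooden churner lying along y, 175 mm long, head 31 mm, on the turntable's far side; origin under its middle.
- tumbler: Bystander: steel tumbler of radius 33 mm, 78 mm high, standing on the drip tray; origin under its centre.
Not all that is in view belongs to the job. What is shaped like the tap but black, blue or purple is not meant.

How it is judged:
By the outcome, as a careful person would: the job done as asked, in the order asked, and still so for the second after the job is handed in, with the robot touching nothing.
It also fails if it takes over 54 s, if anything falls off the work surface, if the arm or the gripper's body presses on something with over 40 N, if the wrist force passes 120 N, or if a joint passes its speed limit or range.

### The arm

A 7-joint arm with a two-finger parallel gripper is mounted at the origin on the work surface. World frame = base frame: x ahead of the robot, y to its left, z up, the work surface at z = 0. Lengths are in m, angles in rad, forces in N, time in s.
With the tool pointing down it reaches from about 0.4 to 0.875 m from the base axis. Payload 6.5 kg.
Tool frame: the origin (TCP) lies midway between the tips of the shut fingers; the grasp point (between the pads) lies arm.hold_point_z behind it (arm.hold_point_z is the distance from the TCP to the grasp point, in m); z points along the fingers, y is the line along which they close (so a half turn about z gives the same grasp; the last joint's range is limited). The gripper opens to 85 mm and grips with 20 to 120 N. Pads are 22 mm wide; open, the fingers measure 114 mm over their backs; the gripper's body (76 mm by 85 mm) begins 54 mm behind the grasp point. The pads swing forward as they close: fully open they stand 13 mm farther back than shut.
Start: joints at [1.229, 0.536, -0.004, 1.538, 0.003, 1.067, -0.071], TCP at [0.177, -0.625, 0.231] pointing down, gripper open.
Joint ranges: [-2.7, 2.7], [-0.37, 2.16], [-1.27, 1.26], [0.24, 2.4], [-1.31, 4.45], [0.19, 1.91], [-2.76, 2.76]. Speed limits (rad/s): [2.39, 2.39, 3.14, 3.14, 3.14, 3.14, 3.14].

### API

Orientations are given as a unit quaternion [x, y, z, w].
In Python, from station import status, viewer, arm gives the robot as it stands.
- The arm moves only by the tool servo_tool, never from a script. Its argument "increments" is a list of rows, each a list of 3 entries, a list of its own where there are three numbers: the opening in per cent of the stroke, from 0 (shut) to 100 (fully open), then the shift along the tool's x, y, z in m, then the turn about the tool's z in degrees. In form: [[hand, [x, y, z], twist], ...]. A call has 1 to 20 rows; each row is the pose to reach, as a shift and turn from the pose commanded when the call began, along the tool's axes at that moment; what a row does not reach only later rows make up. A row lasts 1/8 s, in which the tool goes at most 62.5 mm and 10.7 degrees, less where a joint would pass 70% of its speed; a pose out of reach is approached as far as the arm can. A call with a gripper value outside its range is refused whole. The fingers move at their own pace and stop on an object; "force" is the grip in N (left out, the last holds). Time passes only in rows, so rows that repeat a pose let the fingers close. It gives the time, the measured TCP pose, the force, the opening and the grip force at its end, in the units of the state.
- status.read_state(): the state, without advancing time (a new reading comes with each control period).
- viewer.snapshot(name): name is "scene" or "top" or "wrist"; returns (picture, depth): 400x640x3 uint8, red, green, blue; 400x640 float32, m along the optical axis (not along the pixel's ray), 0 where there is no reading.
- viewer.camera_info(name): a dict with "intrinsics" (3x3 intrinsics, pixels), "R" (3x3) and "t" (3): a world point X has camera coordinates R X + t; the wrist camera has in their place "tool_from_camera" (4x4, takes a point from camera to tool coordinates, whose origin is the TCP and whose axes are the flange's). Camera axes: x right, y down, z forward; pixel columns grow to the right and rows downward; lengths in m; the calibration is good to about 2 mm. A picture is of the moment at which its call begins: read the wrist's pose just before it. camera_info takes no time and is no camera call.
- arm.finish_job(): hands the job in; it is judged then, once.
The state is a dict: "time_s": time; "joint_positions": joint angles; "joint_vel": joint speeds; "joint_torque": joint torques, N m; "eef_pos": TCP position; "eef_rot": TCP orientation; "wrist_force": force on the tool from outside, world axes, zero at the start; "moment": the same for the moment, N m; "finger_gap": opening from 0.0 (shut) to 1.0 (fully open); "gripper_force": force on a finger pad.
Only numpy, scipy, OpenCV 4.12 (cv2) and the standard library are available. Lean on these libraries where they do the work, as an engineer would, in place of code of your own. Each camera call takes 0.05 s, during which the arm holds its last target. There are 200 camera calls.

## Working session

There is one attempt and no reset: what is moved stays moved. The work goes in short steps, Python scripts to look and compute and a tool call to move; the robot and the scene stay as the last step left them, time stands still between calls to the robot, and variables do not carry over. Pictures are saved under pics/ and viewed, at most 12 in all, crops included, and the job is handed in when it is done.

Besides the shell and the picture viewer there is one more tool, called after "Emit:" in YAML: its name, and indented under it one key for each argument. servo_tool: Moves the arm, as the interface text tells. Its arguments: {"type":"object","properties":{"increments":{"type":"array","items":{"type":"array"}},"force":{"type":"number"}},"required":["increments"]}

```bash
ls && mkdir -p pics
python3 - <<'E'
from station import status, viewer, arm
import cv2, numpy as np
print(status.read_state()); print(arm.hold_point_z)
for n in ("scene","top"):
    p,d=viewer.snapshot(n); cv2.imwrite(f"pics/{n}0.png",p[:,:,::-1]); np.savez(f"pics/{n}0.npz",p=p,d=d)
for n in ("scene","top","wrist"):print(n,viewer.camera_info(n))
E
```

```text
pics
{'time_s': 0.0, 'joint_positions': array([ 1.22878651,  0.53718878, -0.00443326,  1.53885377,  0.00261456,
        1.06729978, -0.07123785]), 'joint_vel': array([-0.00031952,  0.00044567, -0.0008678 ,  0.00097271,  0.00176498,
       -0.00018849,  0.00061538]), 'joint_torque': array([-2.91791512e-04, -5.83400345e+01,  1.04840621e+00, -2.59092468e+01,
        1.22781479e-02,  9.78751254e-03,  6.38574463e-06]), 'eef_pos': array([ 0.17681725, -0.62483884,  0.23040604]), 'eef_rot': array([ 9.90503295e-01,  1.37486225e-01, -1.90493075e-04, -8.50955466e-04]), 'wrist_force': array([-0.55018744, -0.05954949, -0.49917776]), 'moment': array([ 0.07107233, -0.04114906,  0.03510193]), 'gripper_force': 0.0, 'finger_gap': 1.003993527022422}
0.0187
scene {'intrinsics': array([[396.32115875,   0.        , 322.2177801 ],
       [  0.        , 396.32115875, 199.01413024],
       [  0.        ,   0.        ,   1.        ]]), 'R': array([[-0.84631695,  0.53267138, -0.00296979],
       [ 0.3986512 ,  0.62966602, -0.66678176],
       [-0.35330558, -0.56549262, -0.74524712]]), 't': array([ 0.37749063, 
[... 276 characters left out ...]
9.78445600e-01, -1.92894957e-02, -2.05601854e-01],
       [ 2.05622334e-01,  9.36972419e-04, -9.78630971e-01]]), 't': array([0.10225401, 0.53695562, 1.5729996 ])}
wrist {'intrinsics': array([[337.74856739,   0.        , 325.23808121],
       [  0.        , 337.74856739, 205.48881807],
       [  0.        ,   0.        ,   1.        ]]), 'tool_from_camera': array([[-2.29031288e-04, -9.56458685e-01, -2.91867662e-01,
         7.53633328e-02],
       [ 9.99999648e-01,  1.63880790e-05, -8.38413294e-04,
        -1.07378668e-03],
       [ 8.06690827e-04, -2.91867751e-01,  9.56458345e-01,
        -1.43017502e-01],
       [ 0.00000000e+00,  0.00000000e+00,  0.00000000e+00,
         1.00000000e+00]])}
```

View pics/scene0.png

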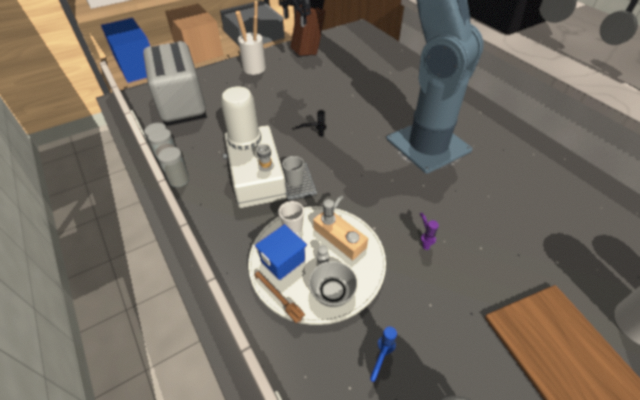

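View pics/top0.png

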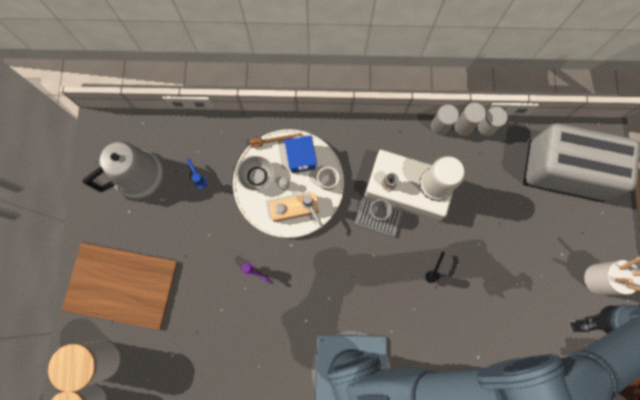

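Candidates for the tap: steel tap in the stand (scene 328,210; top 308,203), black look-alike (scene 321,120; top 433,275), purple (429,232; 247,270), blue (386,350; 197,175), whistle (322,252; 284,183) and blanking plug (352,237; 280,209). I choose the steel one with the spout, in the stand. The coupler is at scene 264,157 and top 390,181.

```bash
cat > h.py <<'E'
import numpy as np, cv2
from station import status, viewer, arm
from scipy.spatial.transform import Rotation as Ro
def cam(n,st=None):
    c=viewer.camera_info(n); K=np.array(c["intrinsics"])
    if n=="wrist":
        T=np.eye(4);T[:3,:3]=Ro.from_quat(st["eef_rot"]).as_matrix();T[:3,3]=st["eef_pos"]
        W=T@np.array(c["tool_from_camera"]);return K,W[:3,:3],W[:3,3]
    R=np.array(c["R"]);return K,R.T,-R.T@np.array(c["t"])
def ray(C,uv):
    K,R,o=C;d=R@np.linalg.inv(K)@np.array([uv[0],uv[1],1.]);return o,d
def on_z(C,uv,z):
    o,d=ray(C,uv);return o+d*(z-o[2])/d[2]
def proj(C,X):
    K,R,o=C;p=K@(R.T@(np.array(X)-o));return p[:2]/p[2]
def cloud(C,d):
    K,R,o=C;v,u=np.mgrid[:d.shape[0],:d.shape[1]]
    P=np.stack([(u-K[0,2])/K[0,0]*d,(v-K[1,2])/K[1,1]*d,d],-1);X=P@R.T+o;X[d==0]=np.nan;return X
E
python3 - <<'E'
from h import *
a=np.load("pics/top0.npz");C=cam("top");X=cloud(C,a["d"]);p=a["p"]
np.set_printoptions(precision=3,suppress=True)
for nm,uv in dict(coupler=(390,181),tap=(308,202),blank=(280,209),cart=(447,172),tumbler=(380,210),cup=(327,177),whistle=(284,183),bowl=(256,177)).items(): print(nm,X[uv[1],uv[0]])
def rect(m,nm):
    pts=X[m][:,:2].astype(np.float32); print(nm,m.sum(),cv2.minAreaRect(pts))
roi=np.zeros(p.shape[:2],bool);roi[130:260,340:480]=1
rect(roi&(abs(X[...,2]-.1)<.006),"deck")
rect(roi&(abs(X[...,2]-.016)<.006),"tray")
hsv=cv2.cvtColor(p,cv2.COLOR_RGB2HSV)
roi[:]=0;roi[180:230,255:330]=1
rect(roi&(abs(X[...,2]-.071)<.006)&(hsv[...,1]>80)&(hsv[...,2]>110),"stand")
s=np.load("pics/scene0.npz");Y=cloud(cam("scene"),s["d"])
for nm,uv in dict(coupler=(264,149),tap=(328,204),blank=(352,236)).items(): print(nm,Y[uv[1],uv[0]])
A=cv2.resize(p[150:240,260:420][:,:,::-1],(800,450)[:2] if 0 else (533,300),interpolation=cv2.INTER_CUBIC)
B=cv2.resize(s["p"][130:270,230:380][:,:,::-1],(321,300),interpolation=cv2.INTER_CUBIC)
B2=cv2.resize(s["p"][135:265,220:380][:,:,::-1],(369,300),interpolation=cv2.INTER_CUBIC)
cv2.imwrite("pics/c1.png",np.vstack([A,np.hstack([B2,np.zeros((300,164,3),np.uint8)])]))
E
```

```text
coupler [ 0.578 -0.11   0.139]
tap [0.507 0.141 0.138]
blank [0.494 0.23  0.084]
cart [ 0.573 -0.25   0.277]
tumbler [ 0.511 -0.094  0.013]
cup [0.614 0.082 0.032]
whistle [0.58  0.22  0.078]
bowl [0.611 0.317 0.028]
deck 2319 ((0.5542925596237183, -0.1751926839351654), (0.25915393233299255, 0.21869972348213196), 73.11688995361328)
tray 1033 ((0.5729182958602905, -0.19989924132823944), (0.43528231978416443, 0.4767804741859436), 1.149577021598816)
stand 527 ((0.5081474184989929, 0.18695050477981567), (0.06026816740632057, 0.14928647875785828), 13.74926471710205)
coupler [ 0.573 -0.116  0.161]
tap [0.521 0.148 0.141]
blank [0.5   0.234 0.083]
```

View pics/c1.png

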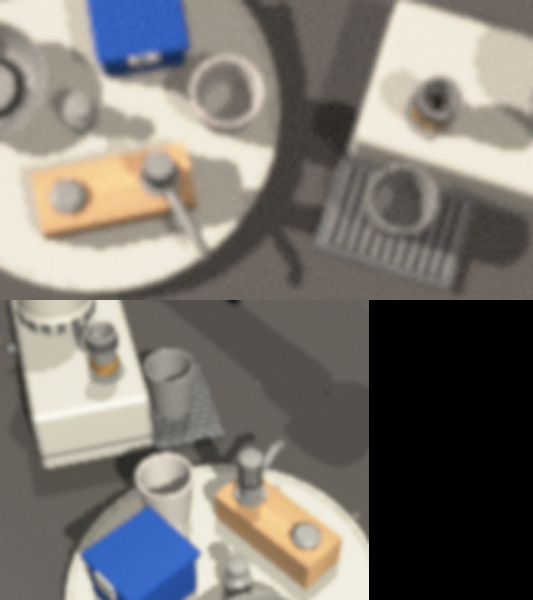

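The crop confirms the choice: the steel tap is in the stand hole at crop (160,165), with its spout running to (205,245). The coupler mouth is at crop (435,98), in front of the cartridge, and the tumbler stands on the tray. I'll go above the coupler first.

Run:
```python
from h import *
np.set_printoptions(precision=4,suppress=True)
C=cam("top")
m=on_z(C,(260+435/3.33,150+97/3.33),.17);print("coupler",m)
t=on_z(C,(260+160/3.33,150+166/3.33),.139);print("tap",t)
s=on_z(C,(260+206/3.33,150+250/3.33),.088);print("spout",s,np.degrees(np.arctan2(*(t-s)[1::-1])))
st=status.read_state();R=Ro.from_quat(st["eef_rot"]).as_matrix()
print("yaw",np.degrees(np.arctan2(R[1,0],R[0,0])))
print("to above coupler (tool):",R.T@(np.r_[m[:2],.30]-st["eef_pos"]))
```

```text
coupler [ 0.5761 -0.107   0.17  ]
tap [0.5138 0.1411 0.139 ]
spout [0.4449 0.0971 0.088 ] 32.50379158525274
yaw 15.810228422184762
to above coupler (tool): [ 0.5252 -0.3896 -0.069 ]
```

Emit:
servo_tool:
  increments:
    - [100,[0,0,-0.06],0]
    - [100,[0.04,-0.03,-0.1],0]
    - [100,[0.09,-0.067,-0.11],8]
    - [100,[0.14,-0.104,-0.11],16]
    - [100,[0.19,-0.141,-0.11],24]
    - [100,[0.24,-0.178,-0.11],33]
    - [100,[0.29,-0.215,-0.11],33]
    - [100,[0.34,-0.252,-0.11],33]
    - [100,[0.39,-0.289,-0.11],33]
    - [100,[0.44,-0.326,-0.11],33]
    - [100,[0.485,-0.36,-0.11],33]
    - [100,[0.525,-0.39,-0.1],33]
    - [100,[0.525,-0.39,-0.07],33]
    - [100,[0.525,-0.39,-0.07],33]
    - [100,[0.525,-0.39,-0.07],33]

```text
time_s: 1.98
eef_pos: [0.5759, -0.1082, 0.3021]
eef_rot: [0.989, -0.15, 0.0, 0.0]
wrist_force: [0.1, 0.2, 0.3]
finger_gap: 0.999
gripper_force: 0.0
```

Run:
```python
from h import *
st=status.read_state();p,d=viewer.snapshot("wrist");C=cam("wrist",st)
np.savez("pics/w1.npz",p=p,d=d,q=st["eef_rot"],e=st["eef_pos"])
cv2.imwrite("pics/w1.png",p[:,:,::-1])
X=cloud(C,d);np.set_printoptions(precision=4,suppress=True)
print(proj(C,[.576,-.107,.17]))
m=(np.hypot(X[...,0]-.576,X[...,1]+.107)<.04)&(X[...,2]>.115)
print(m.sum());h,e=np.histogram(X[m][:,2],bins=np.arange(.115,.19,.004));print(h,e)
dk=(abs(X[...,2]-.1)<.006);print(np.median(X[dk][:,2]),cv2.minAreaRect(X[dk][:,:2].astype(np.float32)))
```

```text
[325.7645 195.1804]
13261
[ 28  18  13  16  96  64 227  35  43  61  80 122 136 660 489   1   0   0] [0.115 0.119 0.123 0.127 0.131 0.135 0.139 0.143 0.147 0.151 0.155 0.159
 0.163 0.167 0.171 0.175 0.179 0.183 0.187]
0.10036661208416947 ((0.5773515701293945, -0.04176256060600281), (0.539696216583252, 0.24513453245162964), 79.67283630371094)
```

View pics/w1.png

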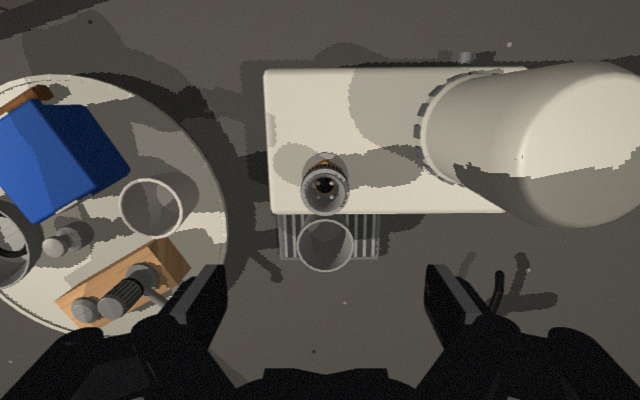

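The wrist view shows the coupler mouth at about (325,188) and the filter nearly square in the image. The tumbler is at (325,245) on the tray and the steel tap at (125,290) in the stand.

Run:
```python
from h import *
np.set_printoptions(precision=4,suppress=True)
a=np.load("pics/w1.npz");st=dict(eef_rot=a["q"],eef_pos=a["e"]);C=cam("wrist",st);X=cloud(C,a["d"]);p=a["p"]
r=(np.hypot(X[...,0]-.576,X[...,1]+.107)<.03)
top=r&(X[...,2]>.1685)
print("mouth z pct",np.percentile(X[top][:,2],[10,50,90,98]))
c=cv2.minEnclosingCircle(X[top][:,:2].astype(np.float32));print("mouth circ",c,"mean",X[top].mean(0))
sl=r&(X[...,2]>.15);print("outer",cv2.minEnclosingCircle(X[sl][:,:2].astype(np.float32)))
# filter front edge & left edge directions on deck
b=np.zeros(p.shape[:2],bool);b[60:220,260:420]=1
dk=b&(abs(X[...,2]-.1)<.004);P=X[dk][:,:2]
R=Ro.from_quat(a["q"]).as_matrix()
u,v=np.where(dk)[1],np.where(dk)[0]
fr=np.array([[c,v[u==c].max()] for c in list(range(280,298))+list(range(352,415))]);bk=np.array([[c,v[u==c].min()] for c in range(280,410)])
lf=np.array([[u[v==rr].min(),rr] for rr in range(85,205)])
for nm,e in(("front",fr),("back",bk),("left",lf)):
    W=np.array([on_z(C,q,.1)[:2] for q in e]);vx,vy,x0,y0=cv2.fitLine(W.astype(np.float32),cv2.DIST_HUBER,0,.01,.01).ravel()
    print(nm,np.degrees(np.arctan2(vy,vx)),x0,y0)
print("tool yaw",np.degrees(np.arctan2(R[1,0],R[0,0])))
g=cv2.resize(p[150:225,285:365][:,:,::-1],(640,600),interpolation=cv2.INTER_CUBIC);cv2.imwrite("pics/c2.png",g)
for q in [(325,188),(325,172),(325,203),(302,188),(348,188)]:print(q,X[q[1],q[0]])
```

```text
mouth z pct [0.1714 0.3821 0.3886 0.3908]
mouth circ ((0.5843678116798401, -0.10945451259613037), 0.02665506675839424) mean [ 0.5866 -0.1102  0.3511]
outer ((0.5843678116798401, -0.10945451259613037), 0.02665506675839424)
front 72.71466 0.5273216 -0.13252802
back 72.70281 0.670313 -0.1582389
left -16.856615 0.624978 -0.0609923
tool yaw -17.281444615388462
(325, 188) [ 0.5754 -0.1061  0.1415]
(325, 172) [ 0.5954 -0.1124  0.1713]
(325, 203) [ 0.5666 -0.1034  0.1593]
(302, 188) [ 0.5886 -0.0903  0.1732]
(348, 188) [ 0.5765 -0.1267  0.1704]
```

View pics/c2.png

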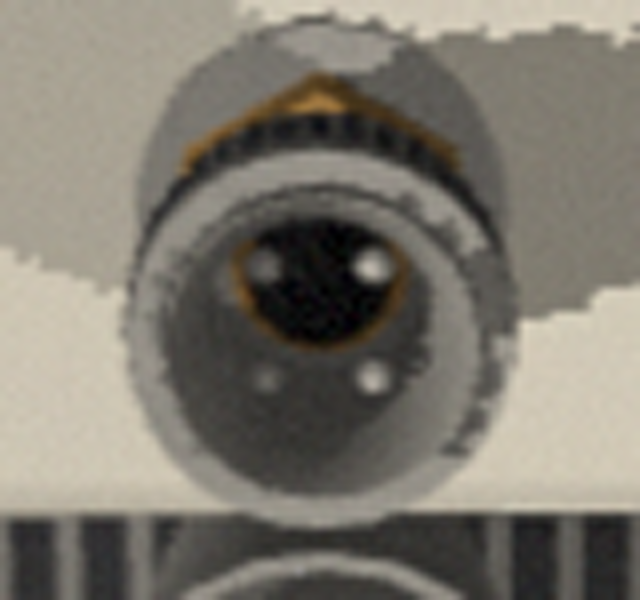

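Run:
```python
from h import *
np.set_printoptions(precision=4,suppress=True)
a=np.load("pics/w1.npz");st=dict(eef_rot=a["q"],eef_pos=a["e"]);C=cam("wrist",st);X=cloud(C,a["d"])
r=(np.hypot(X[...,0]-.576,X[...,1]+.107)<.03)&(X[...,2]<.2)&(X[...,2]>.15)
h,e=np.histogram(X[r][:,2],bins=np.arange(.150,.182,.001));print(h)
s=on_z(C,(325.2,192.2),.1715);m=on_z(C,(325.25,192.6),.1745);print(s,m,C[2])
big=r&(X[...,2]>.1675);print(X[big].mean(0),cv2.minEnclosingCircle(X[big][:,:2].astype(np.float32)))
```

```text
[ 12  14  15  19  13  24  19  19  18  23  20  27  52  44  25  31  36  53
  78 167 362 261 103  96  29   1   0   0   0   0   0]
[ 0.579  -0.1074  0.1715] [ 0.5794 -0.1076  0.1745] [ 0.6475 -0.129   0.4452]
[ 0.5791 -0.1072  0.1709] ((0.5790572166442871, -0.10726071894168854), 0.02101232297718525)
```

Emit:
servo_tool:
  increments:
    - [100,[0.003,-0.002,0.05],0]
    - [100,[0.003,-0.002,0.1],0]
    - [100,[0.003,-0.002,0.14],0]
    - [100,[0.003,-0.002,0.162],0]
    - [100,[0.003,-0.002,0.162],0]
    - [45,[0.003,-0.002,0.162],0]
    - [35,[0.003,-0.002,0.162],0]
    - [35,[0.003,-0.002,0.162],0]
    - [35,[0.003,-0.002,0.162],0]
    - [35,[0.003,-0.002,0.162],0]
  force: 50

```text
time_s: 3.28
eef_pos: [0.5797, -0.1087, 0.1406]
eef_rot: [0.989, -0.15, 0.001, 0.001]
wrist_force: [-2.1, -5.4, 5.6]
finger_gap: 0.469
gripper_force: 53.4
```

Emit:
servo_tool:
  increments:
    - [35,[0,0,0.002],0]
    - [35,[0,0,0.004],0]
    - [35,[0,0,0.006],0]
    - [35,[0,0,0.008],0]
    - [35,[0,0,0.0095],0]
    - [35,[0,0,0.0105],0]
    - [35,[0,0,0.0105],0]

```text
time_s: 4.15
eef_pos: [0.5797, -0.1086, 0.1314]
eef_rot: [0.989, -0.15, 0.001, 0.002]
wrist_force: [-6.7, -4.2, 15.6]
finger_gap: 0.469
gripper_force: 54.8
```

Emit:
servo_tool:
  increments:
    - [35,[0,0,0.001],0]
    - [35,[0,0,0.0015],0]
    - [35,[0,0,0.0015],0]

```text
time_s: 4.53
eef_pos: [0.5798, -0.1086, 0.1312]
eef_rot: [0.989, -0.15, 0.001, 0.002]
wrist_force: [-11.1, -4.0, 27.2]
finger_gap: 0.47
gripper_force: 56.2
```

Emit:
servo_tool:
  increments:
    - [35,[0,0,-0.0015],0]
    - [55,[0,0,-0.0015],0]
    - [80,[0,0,-0.0015],0]
    - [100,[0,0,-0.0015],0]
    - [100,[0,0,-0.0015],0]
    - [100,[0,0,-0.04],0]
    - [100,[0,0,-0.09],0]
    - [100,[-0.003,0.001,-0.14],0]
    - [100,[-0.003,0.001,-0.17],0]
    - [100,[-0.003,0.001,-0.17],0]
    - [100,[-0.003,0.001,-0.17],0]

```text
time_s: 5.9
eef_pos: [0.5757, -0.1061, 0.2962]
eef_rot: [0.989, -0.149, -0.001, 0.0]
wrist_force: [0.6, -1.0, -0.5]
finger_gap: 1.002
gripper_force: 0.0
```

Run:
```python
from h import *
np.set_printoptions(precision=4,suppress=True)
st=status.read_state();p,d=viewer.snapshot("wrist");C=cam("wrist",st)
np.savez("pics/w2.npz",p=p,d=d,q=st["eef_rot"],e=st["eef_pos"])
X=cloud(C,d);print(st["eef_pos"],st["wrist_force"])
r=(np.hypot(X[...,0]-.579,X[...,1]+.107)<.03)&(X[...,2]<.2)&(X[...,2]>.145)
h,e=np.histogram(X[r][:,2],bins=np.arange(.150,.182,.001));print(h)
u,v=proj(C,[.579,-.107,.17]);u,v=int(u),int(v);print(u,v)
g=cv2.resize(p[v-40:v+35,u-40:u+40][:,:,::-1],(640,600),interpolation=cv2.INTER_CUBIC);cv2.imwrite("pics/c3.png",g)
big=r&(X[...,2]>.168);print(cv2.minEnclosingCircle(X[big][:,:2].astype(np.float32)),X[big].mean(0))
# tap in same view
n=(np.hypot(X[...,0]-.514,X[...,1]-.141)<.05)&(X[...,2]>.125)&(X[...,2]<.15)
print("tap",n.sum(),X[n].mean(0) if n.any() else 0)
```

```text
[ 0.5757 -0.1061  0.2962] [ 0.5578 -0.9984 -0.472 ]
[ 17  17  14  24  19  21  23  27  41  23  37  74 190 165  45  18  25  73
  64  87  90  87 106  85  27   0   0   0   0   0   0]
326 192
((0.5788792371749878, -0.1069926917552948), 0.018596546724438667) [ 0.5779 -0.1068  0.1713]
tap 784 [0.5201 0.1426 0.1366]
```

View pics/c3.png

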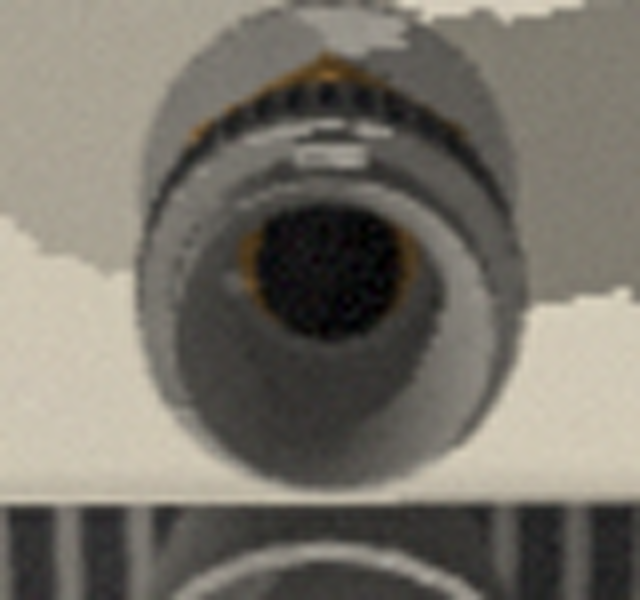

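The sleeve rim now stands about 8 mm lower, near z 0.1625. A lug is out at (335,155) and the locking balls have gone from the bore, so it is latched. Next, the tap.

Emit:
servo_tool:
  increments:
    - [100,[-0.02,-0.035,0],-9.9]
    - [100,[-0.05,-0.08,0],-19.8]
    - [100,[-0.08,-0.13,0],-29.7]
    - [100,[-0.11,-0.18,0],-39.6]
    - [100,[-0.1325,-0.218,0],-49.5]
    - [100,[-0.1325,-0.218,0.01],-49.5]
    - [100,[-0.1325,-0.218,0.01],-49.5]
    - [100,[-0.1325,-0.218,0.01],-49.5]

```text
time_s: 6.95
eef_pos: [0.5143, 0.1396, 0.2867]
eef_rot: [0.961, 0.277, -0.001, 0.0]
wrist_force: [0.9, -0.0, 0.7]
finger_gap: 1.002
gripper_force: 0.0
```

Run:
```python
from h import *
np.set_printoptions(precision=4,suppress=True)
a=np.load("pics/w2.npz");C0=cam("wrist",dict(eef_rot=a["q"],eef_pos=a["e"]));print("mouth",on_z(C0,(327.8,193.75),.1735))
st=status.read_state();p,d=viewer.snapshot("wrist");C=cam("wrist",st)
np.savez("pics/w3.npz",p=p,d=d,q=st["eef_rot"],e=st["eef_pos"])
X=cloud(C,d);R=Ro.from_quat(st["eef_rot"]).as_matrix();print(st["eef_pos"],"yaw",np.degrees(np.arctan2(R[1,0],R[0,0])))
n=(np.hypot(X[...,0]-.516,X[...,1]-.141)<.03)&(X[...,2]>.132)&(X[...,2]<.15)
print("barrel top",n.sum(),np.median(X[n][:,2]),cv2.minEnclosingCircle(X[n][:,:2].astype(np.float32)),X[n].mean(0))
cv2.imwrite("pics/w3.png",p[:,:,::-1])
for q in ([.516,.1415,.139],[.445,.097,.088]):print(proj(C,q))
```

```text
mouth [ 0.5795 -0.1085  0.1735]
[0.5143 0.1396 0.2867] yaw 32.128013430599275
barrel top 776 0.1391729594734842 ((0.5182030200958252, 0.14700563251972198), 0.014497448690235615) [0.5191 0.1475 0.1389]
[325.4892 188.5997]
[325.4174 250.9855]
```

View pics/w3.png

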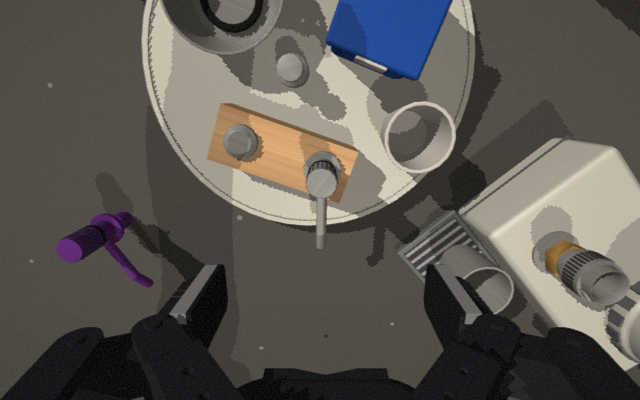

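The barrel top is at (322,184) and the spout runs almost straight down the image to (320,246). So the tap's yaw nearly matches the tool's.

Run:
```python
from h import *
np.set_printoptions(precision=4,suppress=True)
a=np.load("pics/w3.npz");C=cam("wrist",dict(eef_rot=a["q"],eef_pos=a["e"]));X=cloud(C,a["d"]);p=a["p"]
print("barrel",on_z(C,(322,184),.139))
b=np.zeros(p.shape[:2],bool);b[198:255,305:340]=1
m=b&(X[...,2]>.068)&(X[...,2]<.105);v,u=np.where(m);print(m.sum(),v.min(),v.max())
for r in range(200,250,5):
    s=u[v==r]; 
    if len(s):
        c=s.mean();print(r,c,len(s),X[r,int(round(c))])
P=X[m];vx,vy,x0,y0=cv2.fitLine(P[:,:2].astype(np.float32),cv2.DIST_HUBER,0,.01,.01).ravel();print("yaw",np.degrees(np.arctan2(vy,vx)),x0,y0)
B=np.array([.5182,.147]);t=np.array([vx,vy]);w=B-[x0,y0];print("axis offset from spout line",w[0]*t[1]-w[1]*t[0])
R=Ro.from_quat(a["q"]).as_matrix();print("shift tool",R.T@(np.r_[B,.1013]-a["e"]))
```

```text
barrel [0.5179 0.1463 0.139 ]
554 198 248
200 328.0 20 [0.4812 0.116  0.0264]
205 321.5 10 [0.4896 0.1292 0.0942]
210 321.5 10 [0.4848 0.1262 0.0934]
215 321.5 10 [0.4804 0.1234 0.0943]
220 321.5 10 [0.4756 0.1205 0.0941]
225 321.5 10 [0.4709 0.1176 0.0944]
230 321.0 11 [0.4655 0.1154 0.0942]
235 321.0 11 [0.4606 0.1124 0.094 ]
240 320.5 10 [0.4535 0.1093 0.0895]
245 321.0 9 [0.4478 0.1045 0.0861]
yaw 28.074705 0.46917158 0.11763412
axis offset from spout line -0.0028366653384606574
shift tool [ 0.0075 -0.0043  0.1854]
```

Emit:
servo_tool:
  increments:
    - [100,[0.0075,-0.004,0.06],0]
    - [100,[0.0075,-0.004,0.12],0]
    - [100,[0.0075,-0.004,0.165],0]
    - [100,[0.0075,-0.004,0.185],0]
    - [100,[0.0075,-0.004,0.185],0]
    - [100,[0.0075,-0.004,0.185],0]

```text
time_s: 7.75
eef_pos: [0.5194, 0.1485, 0.1034]
eef_rot: [0.961, 0.278, 0.001, 0.0]
wrist_force: [-0.2, 1.0, 0.0]
finger_gap: 0.997
gripper_force: 0.0
```

Emit:
servo_tool:
  increments:
    - [100,[-0.002,0.001,0.001],0]
    - [60,[-0.002,0.001,0.001],0]
    - [35,[-0.002,0.001,0.001],0]
    - [20,[-0.002,0.001,0.001],0]
    - [20,[-0.002,0.001,0.001],0]
    - [20,[-0.002,0.001,0.001],0]
    - [20,[-0.002,0.001,0.001],0]
  force: 60

```text
time_s: 8.62
eef_pos: [0.5173, 0.1467, 0.1015]
eef_rot: [0.961, 0.278, 0.0, 0.0]
wrist_force: [-0.6, -0.5, 5.2]
finger_gap: 0.313
gripper_force: 58.7
```

Emit:
servo_tool:
  increments:
    - [20,[0,0,-0.01],0]
    - [20,[0,0,-0.025],0]
    - [20,[0,0,-0.045],0]
    - [20,[0,0,-0.08],0]
    - [20,[0,0,-0.12],0]
    - [20,[0,0,-0.16],0]
    - [20,[0,0,-0.19],0]
    - [20,[0,0,-0.2],0]
    - [20,[0,0,-0.2],0]
    - [20,[0,0,-0.2],0]

```text
time_s: 9.88
eef_pos: [0.5163, 0.1463, 0.2999]
eef_rot: [0.961, 0.278, -0.001, 0.0]
wrist_force: [-0.2, -0.3, -1.5]
finger_gap: 0.315
gripper_force: 59.2
```

Run:
```python
from h import *
np.set_printoptions(precision=4,suppress=True)
st=status.read_state();p,d=viewer.snapshot("wrist");C=cam("wrist",st)
np.savez("pics/w4.npz",p=p,d=d,q=st["eef_rot"],e=st["eef_pos"])
cv2.imwrite("pics/w4.png",p[:,:,::-1])
R=Ro.from_quat(st["eef_rot"]).as_matrix();X=(cloud(C,d)-st["eef_pos"])@R
print(st["eef_pos"],st["wrist_force"],"yaw",np.degrees(np.arctan2(R[1,0],R[0,0])),"tilt",R[2])
m=(X[...,2]>-.03)&(X[...,2]<.03)&(X[...,0]<-.02)&(abs(X[...,1])<.02)
v,u=np.where(m);print(m.sum())
for r in range(v.min(),v.max()+1,6):
    s=u[v==r]
    if len(s):print(r,s.min(),s.max(),X[r,s].mean(0))
m=(X[...,2]>-.06)&(X[...,2]<-.03)&(np.hypot(X[...,0],X[...,1])<.022);print("barreltop",m.sum(),X[m].mean(0))
```

```text
[0.5163 0.1463 0.2999] [-0.2327 -0.2821 -1.4683] yaw 32.30661538321087 tilt [-0.0024 -0.0007 -1.    ]
494
348 315 333 [-0.0512 -0.0016  0.009 ]
354 315 333 [-0.055  -0.0016  0.0089]
360 314 333 [-0.0592 -0.0019  0.0092]
366 314 333 [-0.0632 -0.0019  0.0091]
372 315 332 [-0.0676 -0.0019  0.0094]
barreltop 6548 [ 0.0046 -0.0002 -0.0388]
```

View pics/w4.png

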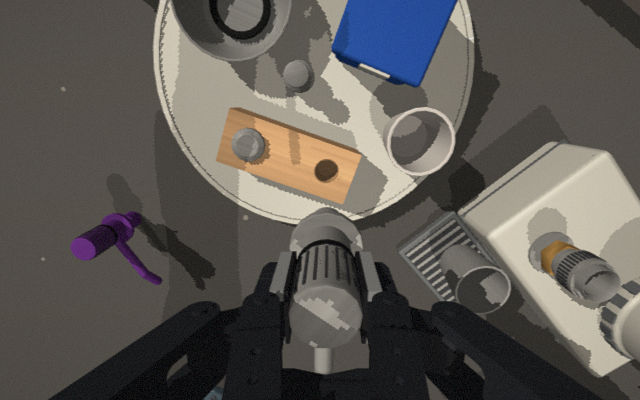

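The tap is held cleanly: barrel top at about (326,312), spout down the middle, and the stand hole at (326,170) empty and undisturbed. Next I work out the in-hand offset and the transfer.

Run:
```python
from h import *
np.set_printoptions(precision=4,suppress=True)
a=np.load("pics/w4.npz");C=cam("wrist",dict(eef_rot=a["q"],eef_pos=a["e"]));R=Ro.from_quat(a["q"]).as_matrix()
X=(cloud(C,a["d"])-a["e"])@R
m=(abs(X[...,2]+.0385)<.02)&(np.hypot(X[...,0],X[...,1])<.03)
h,e=np.histogram(X[m][:,2],bins=np.arange(-.05,-.02,.002));print(h,e[0])
k=np.argmax(h);z=e[k]+.001;t=m&(abs(X[...,2]-z)<.0025);c,r=cv2.minEnclosingCircle(X[t][:,:2].astype(np.float32));print("top",z,c,r,X[t].mean(0))
th=np.radians(48);off=np.array([np.mean([c[0],X[t].mean(0)[0]]),0,0])
Rf=R@Ro.from_rotvec([0,0,th]).as_matrix();goal=np.array([.5795,-.108,.30])-Rf@off
print("goal",goal,"shift",R.T@(goal-a["e"]))
```

```text
[ 317  422  317  226  159 1893 2802  375  356  374  352  363  295  348] -0.05
top -0.03699999999999999 (0.009178807958960533, -0.0009631713619455695) 0.02469857595860958 [ 0.0028 -0.0008 -0.0377]
goal [ 0.5737 -0.1064  0.3   ] shift [-0.0865  0.2442 -0.0001]
```

Run:
```python
from h import *
np.set_printoptions(precision=4,suppress=True)
a=np.load("pics/w4.npz");C=cam("wrist",dict(eef_rot=a["q"],eef_pos=a["e"]));R=Ro.from_quat(a["q"]).as_matrix()
X=(cloud(C,a["d"])-a["e"])@R
t=(abs(X[...,2]+.0382)<.0022);t=cv2.morphologyEx(t.astype(np.uint8),cv2.MORPH_OPEN,np.ones((7,7)))
n,l=cv2.connectedComponents(t);t=l==l[315,326];print(l[315,326],t.sum())
P=X[t];c,r=cv2.minEnclosingCircle(P[:,:2].astype(np.float32));print(c,r,P.mean(0),P.min(0),P.max(0))
off=np.array([np.mean([c[0],P.mean(0)[0]]),0,0])
Rf=R@Ro.from_rotvec([0,0,np.radians(48)]).as_matrix();goal=np.array([.5795,-.108,.30])-Rf@off
print("goal",goal,"shift",R.T@(goal-a["e"]))
```

```text
1 3811
(0.0014820778742432594, -0.0008649309165775776) 0.015358603559434414 [ 0.0018 -0.0006 -0.0378] [-0.0124 -0.0158 -0.0399] [ 0.0151  0.0143 -0.036 ]
goal [ 0.5779 -0.1076  0.3   ] shift [-0.0836  0.2474 -0.0001]
```

Emit:
servo_tool:
  increments:
    - [20,[-0.01,0.03,0],8]
    - [20,[-0.025,0.075,0],16]
    - [20,[-0.042,0.125,0],24]
    - [20,[-0.059,0.175,0],32]
    - [20,[-0.073,0.215,0],40]
    - [20,[-0.0835,0.2475,0],48]
    - [20,[-0.0835,0.2475,0],48]
    - [20,[-0.0835,0.2475,0],48]
    - [20,[-0.0835,0.2475,0],48]

```text
time_s: 11.05
eef_pos: [0.5786, -0.1055, 0.3009]
eef_rot: [0.991, -0.135, -0.0, -0.0]
wrist_force: [1.0, -0.4, -1.3]
finger_gap: 0.309
gripper_force: 59.3
```

Run:
```python
from h import *
np.set_printoptions(precision=4,suppress=True)
st=status.read_state();R=Ro.from_quat(st["eef_rot"]).as_matrix()
p,d=viewer.snapshot("wrist");q,_=viewer.snapshot("scene")
np.savez("pics/w5.npz",p=p,d=d,q=st["eef_rot"],e=st["eef_pos"])
g=st["eef_pos"]+R@np.array([.0016,0,0]);print(st["eef_pos"],"axis at",g,"tilt",R[2],"yaw",np.degrees(np.arctan2(R[1,0],R[0,0])))
print("correct",R.T@(np.array([.5795,-.108,.3])-g))
A=cv2.resize(p[150:400,160:480][:,:,::-1],(400,312));B=cv2.resize(q[80:205,200:360][:,:,::-1],(400,312),interpolation=cv2.INTER_CUBIC)
cv2.imwrite("pics/c5.png",np.hstack([A,B]))
```

```text
[ 0.5786 -0.1055  0.3009] axis at [ 0.5802 -0.106   0.3009] tilt [-0.0009 -0.0006 -1.    ] yaw -15.533422004797998
correct [-0.0001  0.0021  0.0009]
```

View pics/c5.png

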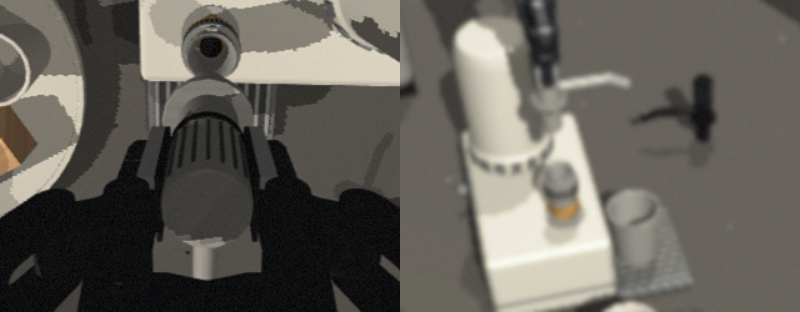

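The tap hangs over the coupler with its spout out over the tray and tumbler: the coupler shows at crop (210,45), and the scene view on the right has the spout pointing toward the tray side. I'll correct 2 mm sideways and start down.

Emit:
servo_tool:
  increments:
    - [20,[0,0.002,0.02],0]
    - [20,[0,0.002,0.04],0]
    - [20,[0,0.002,0.055],0]
    - [20,[0,0.002,0.06],0]
    - [20,[0,0.002,0.064],0]
    - [20,[0,0.002,0.068],0]
    - [20,[0,0.002,0.071],0]
    - [20,[0,0.002,0.071],0]

```text
time_s: 12.15
eef_pos: [0.5782, -0.1091, 0.2302]
eef_rot: [0.991, -0.137, -0.0, 0.0]
wrist_force: [-0.2, 0.1, -0.9]
finger_gap: 0.31
gripper_force: 59.3
```

Emit:
servo_tool:
  increments:
    - [20,[0,-0.001,0.002],0]
    - [20,[0,-0.001,0.004],0]
    - [20,[0,-0.001,0.006],0]
    - [20,[0,-0.001,0.008],0]
    - [20,[0,-0.001,0.01],0]
    - [20,[0,-0.001,0.012],0]
    - [20,[0,-0.001,0.012],0]

```text
time_s: 13.02
eef_pos: [0.5785, -0.1081, 0.2181]
eef_rot: [0.991, -0.137, -0.0, 0.0]
wrist_force: [-0.3, 0.1, -1.0]
finger_gap: 0.313
gripper_force: 59.3
```

Emit:
servo_tool:
  increments:
    - [20,[0,0,0.002],0]
    - [20,[0,0,0.004],0]
    - [20,[0,0,0.006],0]
    - [20,[0,0,0.008],0]
    - [20,[0,0,0.0095],0]
    - [20,[0,0,0.0105],0]
    - [20,[0,0,0.0105],0]

```text
time_s: 13.9
eef_pos: [0.5787, -0.108, 0.2078]
eef_rot: [0.991, -0.136, 0.0, -0.0]
wrist_force: [-0.4, 0.4, -0.1]
finger_gap: 0.313
gripper_force: 59.5
```

Emit:
servo_tool:
  increments:
    - [20,[0,0,0.001],0]
    - [20,[0,0,0.002],0]
    - [20,[0,0,0.003],0]
    - [20,[0,0,0.003],0]

```text
time_s: 14.4
eef_pos: [0.5787, -0.108, 0.2048]
eef_rot: [0.991, -0.137, 0.0, -0.0]
wrist_force: [-1.4, 0.2, 2.6]
finger_gap: 0.308
gripper_force: 59.6
```

Emit:
servo_tool:
  increments:
    - [20,[0,0,0.001],0]
    - [20,[0,0,0.0015],0]
    - [20,[0,0,0.0015],0]

```text
time_s: 14.78
eef_pos: [0.5788, -0.1081, 0.2037]
eef_rot: [0.991, -0.137, 0.0, -0.0]
wrist_force: [-1.6, 0.6, 5.3]
finger_gap: 0.319
gripper_force: 59.9
```

Emit:
servo_tool:
  increments:
    - [20,[0,0,0.0005],0]
    - [20,[0,0,0.0008],0]
    - [20,[0,0,0.0008],0]

```text
time_s: 15.15
eef_pos: [0.5789, -0.1081, 0.2036]
eef_rot: [0.991, -0.137, 0.0, 0.0]
wrist_force: [-2.6, 1.2, 10.0]
finger_gap: 0.313
gripper_force: 60.3
```

Run:
```python
from h import *
np.set_printoptions(precision=4,suppress=True)
st=status.read_state();p,d=viewer.snapshot("scene");w,_=viewer.snapshot("wrist");C=cam("scene")
print(st["eef_pos"],st["wrist_force"])
a=np.load("pics/scene0.npz")
u,v=map(int,proj(C,[.579,-.107,.16]));print(u,v)
f=lambda i:cv2.resize(i[v-35:v+25,u-30:u+30][:,:,::-1],(390,390),interpolation=cv2.INTER_CUBIC)
cv2.imwrite("pics/c6.png",np.hstack([f(a["p"]),f(p)]))
```

```text
[ 0.5789 -0.1081  0.2036] [-2.5948  1.2047  9.9556]
263 151
```

View pics/c6.png

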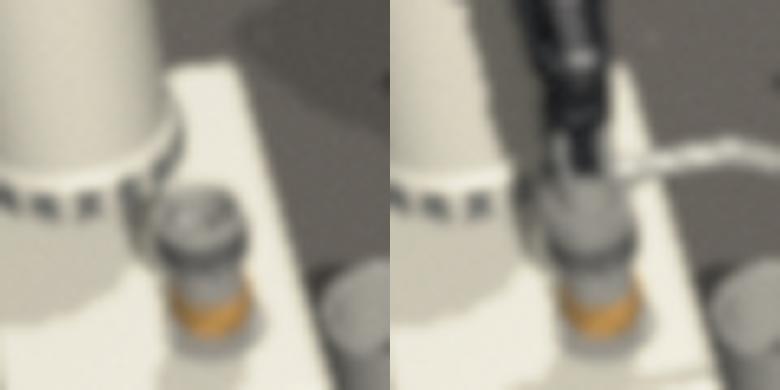

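The sleeve's dark band is back at its forward height (y≈255 in both halves) and the push ends on a hard stop at 11 N. A gentle pull will check the lock.

Emit:
servo_tool:
  increments:
    - [20,[0,0,-0.002],0]
    - [20,[0,0,-0.0035],0]
    - [20,[0,0,-0.0035],0]
    - [20,[0,0,-0.0035],0]

```text
time_s: 15.75
eef_pos: [0.5785, -0.108, 0.2056]
eef_rot: [0.991, -0.137, -0.0, -0.0]
wrist_force: [0.1, 0.2, -1.2]
finger_gap: 0.311
gripper_force: 59.5
```

Emit:
servo_tool:
  increments:
    - [20,[0,0,-0.0008],0]
    - [20,[0,0,-0.0008],0]
    - [20,[0,0,-0.0008],0]

```text
time_s: 16.12
eef_pos: [0.5782, -0.108, 0.206]
eef_rot: [0.991, -0.136, -0.0, -0.0]
wrist_force: [4.0, 1.7, -12.8]
finger_gap: 0.311
gripper_force: 59.6
```

Run:
```python
from h import *
np.set_printoptions(precision=4,suppress=True)
st=status.read_state();p,d=viewer.snapshot("wrist");C=cam("wrist",st);R=Ro.from_quat(st["eef_rot"]).as_matrix()
Y=cloud(C,d);X=(Y-st["eef_pos"])@R
print(st["eef_pos"],st["wrist_force"],"yaw",np.degrees(np.arctan2(R[1,0],R[0,0])))
m=(X[...,2]>0)&(X[...,2]<.02)&(X[...,0]<-.02)&(abs(X[...,1])<.02);v,u=np.where(m)
for r in sorted(set(v))[::5]:
    s=u[v==r];c=Y[r,s].mean(0);print(r,X[r,s].mean(0),c,"yaw",np.degrees(np.arctan2(-.108-c[1],.5795-c[0])))
tp,td=viewer.snapshot("top");np.savez("pics/t2.npz",p=tp,d=td)
```

```text
[ 0.5782 -0.108   0.206 ] [  3.9518   1.691  -12.8438] yaw -15.68906020272005
348 [-0.0522 -0.0022  0.0089] [ 0.5285 -0.0918  0.1971] yaw -17.68015667070696
353 [-0.0559 -0.0025  0.0093] [ 0.5251 -0.0905  0.1967] yaw -17.840682001251906
358 [-0.0592 -0.0025  0.0093] [ 0.522  -0.0896  0.1967] yaw -17.726951442703086
363 [-0.0625 -0.0025  0.0094] [ 0.5187 -0.0887  0.1967] yaw -17.623978833787604
368 [-0.0662 -0.0028  0.0097] [ 0.5153 -0.0874  0.1963] yaw -17.77339847767292
373 [-0.0699 -0.0014  0.01  ] [ 0.5113 -0.0878  0.196 ] yaw -16.52130074866169
```

Locked: it resists 12 N with almost no movement, and the spout yaw is about -17.6° against the filter's -17.1°. Now I let go and back off.

Emit:
servo_tool:
  increments:
    - [20,[0,0,0.0011],0]
    - [35,[0,0,0.0011],0]
    - [60,[0,0,0.0011],0]
    - [90,[0,0,0.0011],0]
    - [100,[0,0,0.0011],0]
    - [100,[0,0,-0.03],0]
    - [100,[0,0,-0.07],0]
    - [100,[0,0,-0.11],0]
    - [100,[0,0,-0.12],0]
    - [100,[0,0,-0.12],0]

```text
time_s: 17.48
eef_pos: [0.5786, -0.1081, 0.3268]
eef_rot: [0.991, -0.137, 0.0, 0.0]
wrist_force: [-0.6, 0.0, -0.6]
finger_gap: 1.0
gripper_force: 0.0
```

Run:
```python
from h import *
np.set_printoptions(precision=4,suppress=True)
st=status.read_state();p,d=viewer.snapshot("wrist");C=cam("wrist",st);X=cloud(C,d);s,_=viewer.snapshot("scene")
n=(np.hypot(X[...,0]-.579,X[...,1]+.108)<.025)&(X[...,2]>.23)&(X[...,2]<.26)
print("barrel top",n.sum(),np.median(X[n][:,2]),cv2.minEnclosingCircle(X[n][:,:2].astype(np.float32)))
m=(X[...,2]>.165)&(X[...,2]<.205)&(X[...,0]<.55)&(X[...,0]>.45)&(X[...,1]<-.03)&(X[...,1]>-.12)
P=X[m];vx,vy,*_=cv2.fitLine(P[:,:2].astype(np.float32),cv2.DIST_HUBER,0,.01,.01).ravel();print(m.sum(),"spout yaw",np.degrees(np.arctan2(vy,vx)),P[P[:,0].argmin()])
cv2.imwrite("pics/c7.png",np.hstack([cv2.resize(p[:,:,::-1],(480,300)),cv2.resize(s[70:270,200:400][:,:,::-1],(300,300))]))
```

```text
barrel top 1287 0.24319878141087276 ((0.5789693593978882, -0.10701055824756622), 0.014596844092011452)
625 spout yaw -16.901777 [ 0.4935 -0.0823  0.1854]
```

View pics/c7.png

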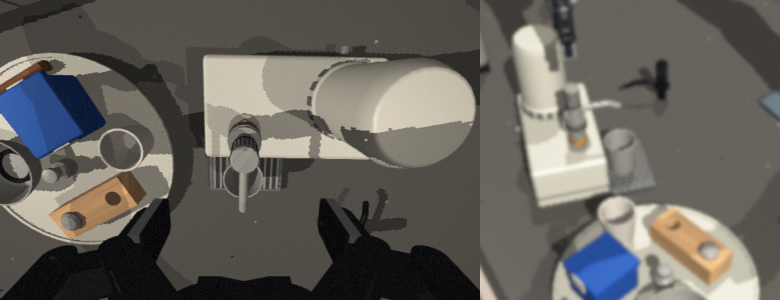

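The tap stands upright in the coupler, with its barrel top at (243,160) on the coupler's axis. The spout runs straight out over the tray to (242,210), yaw -16.9° against the filter's -17.1°. The other things have not moved.

```bash
python3 -c "
from station import arm
print(arm.finish_job())"
```

```text
the job is handed in; nothing more can be done
None
```

The tap is locked in the coupler, upright with its spout straight out over the drip tray; nothing else was seen to move, and the job was handed in at about 18 s of the 54 s allowed.

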